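# Clear the stray hub, then close and lock the hub fixture

## Robot

A 6-joint arm with a two-finger parallel gripper is mounted at the origin on the work surface. World frame = base frame: x ahead of the robot, y to its left, z up, the work surface at z = 0. Lengths are in mm, angles in rad, forces in N, time in s.
With the tool pointing down it reaches from about 250 to 800 mm from the base axis. Payload 8.5 kg.
Tool frame: the origin (TCP) lies between the finger pads; the fingertips stand 11 mm ahead of it and the grasp point (between the pads) lies 8 mm behind it (robot.tip_reach is the distance from the TCP to the fingertips, in mm); z points along the fingers, y is the line along which they close (so a half turn about z gives the same grasp; the last joint's range is limited). The gripper opens to 85 mm and grips with 20 to 120 N. Pads are 22 mm wide; open, the fingers measure 114 mm over their backs; the gripper's body (76 mm by 85 mm) begins 54 mm behind the grasp point. The pads swing forward as they close: fully open they stand 13 mm farther back than shut.
Start: joints at [1.298, 0.238, -0.013, 1.319, 0, 1.571], TCP at [141.437, 505.545, 242.276] pointing down, gripper open.
Joint ranges: [-2.66, 2.66], [-1.03, 1.9], [-1.14, 1.46], [-1.82, 2.27], [-1.45, 1.34], [-3.14, 3.14]. Speed limits (rad/s): [2.22, 2.22, 2.79, 3.14, 3.14, 3.14].

## Interface

Orientations are given as a unit quaternion [w, x, y, z].
In Python, from workcell import robot gives the robot as it stands. The module is installed in compiled form; this text tells all that it offers.
- The arm moves only by the shell command python3 -m pendant 'ROWS'. ROWS is JSON, a list of rows, each a list of 3 entries, a list of its own where there are three numbers: the shift along the tool's x, y, z in m, then the turn, a rotation vector about the tool's x, y, z in rad, then the finger opening in m, from 0 to 0.0854. A call has 1 to 10 rows; each row is the pose to reach, as a shift and turn from the pose commanded when the call began, along the tool's axes at that moment; what a row does not reach only later rows make up. A row lasts 1/8 s, in which the tool goes at most 62.5 mm and 10.7 degrees, less where a joint would pass 70% of its speed; a pose out of reach is approached as far as the arm can. A call with a gripper value outside its range is refused whole. The fingers move at their own pace and stop on an object; the grip force is fixed at half the most. Time passes only in rows, so rows that repeat a pose let the fingers close. It gives the time, the measured TCP pose, the force, the opening and the grip force at its end, in the units of the state.
- robot.read_state(): the state, without advancing time (a new reading comes with each control period).
- robot.grab_frame(name): name is "scene" or "top" or "wrist"; returns a dict with "pixels" (480x640x3 uint8, blue, green, red), "intrinsics" (3x3 intrinsics, pixels), "distortion" ([k1, k2, p1, p2, k3] as OpenCV has them; the pictures are not rectified), "extrinsics" (4x4, takes a point from world to camera coordinates); the wrist camera has in their place "hand_eye" (4x4, takes a point from camera to tool coordinates, whose origin is the TCP and whose axes are the flange's). Camera axes: x right, y down, z forward; pixel columns grow to the right and rows downward; lengths in mm; the calibration is good to about 2 mm. A picture is of the moment at which its call begins: read the wrist's pose just before it. There is no depth.
- robot.job_done(): hands the job in; it is judged then, once.
The state is a dict: "time_s": time; "joint_positions": joint angles; "qd": joint speeds; "tau": joint torques, N m; "ee_pos": TCP position; "tool_rot": TCP orientation; "force": force on the tool from outside, world axes, zero at the start; "ft_torque": the same for the moment, N m; "opening": finger opening in mm; "gripper_force": force on a finger pad.
Only numpy, scipy, OpenCV 4.12 (cv2) and the standard library are available. Lean on these libraries where they do the work, as an engineer would, in place of code of your own. Each camera call takes 0.05 s, during which the arm holds its last target. There are 200 camera calls.

## Task

A stray hub is lying on the rails of the hub fixture, between the tailstock and the hub that is held at the far end: take it out and lay it gently in the undivided tray. Then push the tailstock fully home against the held hub, and after that turn the lock knob on top of it clockwise until its pointer is in line with the index ridge. Leave the other things on the bench where they are.

Things in the scene. Friction and masses are not known exactly. Their poses are not given: they have to be found in the camera images.
- fixture: the hub fixture, fixed: dark steel bed 400 x 110 x 12 mm, origin at the centre of its underside. x axis: slide direction, from the tailstock end (-x, nearer the robot) to the held hub (+x). Two guide rails along x (14 mm wide, tops 24 mm above the bench, inner faces 36 mm apart), from x = -196 to +66 mm. At +x a grey post (87 mm high) holds a black hub, part of the fixture
- held_end (a point): the near end of the held hub's axle, at (72, 0, 46.7) mm in the fixture's frame
- hub: the stray loose hub: black like the held one, lying along the rails, resting between them on its flanges. Axle along its x, origin at its centre (46.7 mm above the bench at the start). Length 104 mm; flanges 58 mm diameter, 4 mm thick, at x = -32 and +32 mm; barrel between them 28 mm diameter; axle ends 20 mm diameter; about 160 g. On a flat floor its centre is 29 mm up
- tray: the hub tray: grey open tray without dividers, 170 (its x) x 150 (its y) x 42 mm high, walls 4 mm, floor about 4 mm thick, fixed; origin at the centre of its underside
- parts_tray: the parts tray: same size and grey plastic, but divided into six compartments; holds two lock nuts; fixed; origin at the centre of its underside
- tailstock (a joint): travel of the tailstock along the fixture's +x in m: 0 fully back, 0.165 fully home, where its nose touches the held hub's axle end. Stays where it is left (about 4 N to slide)
- tail_rear (a point): centre of the tailstock's flat rear face (80 mm wide, from 25 to 70 mm above the bench, this point at 47.5 mm). The tailstock is a grey block 70 mm long in the slide direction, top 70 mm above the bench, with a nose that sticks out 12 mm at the front; its lock knob stands on top, up to 99 mm above the bench
- index_ridge (a point): the index mark: small black ridge (8.5 x 4 x 3 mm) on the tailstock's top, 30.5 mm in front of the knob's axis, towards the held hub
- lock (a joint): angle of the lock knob in rad, growing clockwise seen from above, 0 to 2.5: at 0 its pointer looks to the fixture's +y, at 1.571 it looks to the fixture's +x, in line with the index ridge. Stiff enough to stay where it is left
- lock_grip (a point): point on the lock knob's vertical axis at the height to grip (88 mm above the bench). The knob is a black bar handle 12 mm thick, 49 mm long, from 76 to 99 mm above the bench, on a disc of 48 mm diameter
- lock_pointer (a point): the pointer end of the knob's bar, 25 mm from its axis: the narrower (8 mm) end, on the side with a white line on top
- nut_a: bystander: one of two steel lock nuts (ring, 26 mm across, 12 mm high) lying in the divided tray
- nut_b: bystander: the other steel lock nut in the divided tray, same size
- jar: bystander: white jar with black lid, 64 mm across, 70 mm high
- tape: bystander: roll of white tape lying flat, 84 mm across, 22 mm high
- driver: bystander: screwdriver with black handle, lying
- mug: bystander: white mug, 76 mm across, 90 mm high
- wrench: bystander: steel wrench, lying
Not all that is in view belongs to the job. What is shaped like the tray but brown is not meant.

How it is judged (in metres and radians):
On the way, in this order (a step that is already met when the one before it is completed fails the run):
1. the stray hub lies in the undivided tray, let go (x of hub in the frame of tray between -0.08 and 0.08 m and y of hub in the frame of tray between -0.07 and 0.07 m and z of hub in the frame of tray below 0.05 m and contact force between the fingers and hub below 0.2 N), for 0.2 s.
2. the tailstock is fully home against the held hub (within 4 mm) (value of joint tailstock above 0.161 m), for 0.2 s.
3. the lock knob's pointer is in line with the index ridge (within 0.13 rad) and the tailstock is still home (value of joint tailstock above 0.161 m and value of joint lock between 1.441 and 1.701 rad), for 0.2 s.
At the end, for the whole second after the job is handed in: The stray hub lies at rest in the undivided tray (its centre inside the walls and less than 50 mm above the tray's underside), the tailstock is within 4 mm of fully home, and the lock knob's pointer is within 0.13 rad of the index ridge (all of step 3 and x of hub in the frame of tray between -0.08 and 0.08 m and y of hub in the frame of tray between -0.07 and 0.07 m and z of hub in the frame of tray below 0.05 m and linear speed of hub below 0.05 m/s and velocity of joint tailstock between -0.01 and 0.01 m/s and velocity of joint lock between -0.05 and 0.05 rad/s); the robot touches nothing.
It fails at once if another thing on the bench is moved by more than 30 mm (distance of any of nut_a, nut_b, jar, tape, driver, mug, wrench from where it was at the start of the episode above 0.03 m).
It fails at once if the hub is dropped or thrown into the tray (faster than 1 m/s just over it) (x of hub in the frame of tray between -0.1 and 0.1 m and y of hub in the frame of tray between -0.09 and 0.09 m and z of hub in the frame of tray below 0.09 m and linear speed of hub above 1 m/s).
It also fails if it takes over 69 s, if anything falls off the work surface, if the arm or the gripper's body presses on something with over 40 N, if the wrist force passes 120 N, or if a joint passes its speed limit or range.

## Working session

There is one attempt and no reset: what is moved stays moved. The work goes in short steps, Python scripts to look and compute and a shell command to move; the robot and the scene stay as the last step left them, time stands still between calls to the robot, and variables do not carry over. Pictures are saved under pics/ and viewed, at most 10 in all, crops included, and the job is handed in when it is done.

```bash
mkdir -p pics; cat > h.py <<'E'
import numpy as np, cv2, json
from workcell import robot
def grab(n,f):
    s=robot.read_state(); d=robot.grab_frame(n); cv2.imwrite(f'pics/{f}.png',d['pixels'])
    c={k:np.array(d[k]).tolist() for k in d if k!='pixels'}; c['ee']=list(map(float,s['ee_pos'])); c['q']=list(map(float,s['tool_rot']))
    json.dump(c,open(f'pics/{f}.json','w')); return d
def cam(f):
    c=json.load(open(f'pics/{f}.json')); K=np.array(c['intrinsics']); D=np.array(c['distortion'])
    if 'extrinsics' in c: T=np.array(c['extrinsics'])
    else:
        from scipy.spatial.transform import Rotation as R
        w,x,y,z=c['q']; W=np.eye(4); W[:3,:3]=R.from_quat([x,y,z,w]).as_matrix(); W[:3,3]=c['ee']
        T=np.linalg.inv(W@np.array(c['hand_eye']))
    return K,D,T
def ray(f,uv):
    K,D,T=cam(f); p=cv2.undistortPoints(np.array([[uv]],float),K,D)[0,0]
    R=T[:3,:3]; o=-R.T@T[:3,3]; d=R.T@np.array([p[0],p[1],1]); return o,d/np.linalg.norm(d)
def onz(f,uv,z):
    o,d=ray(f,uv); return o+d*(z-o[2])/d[2]
def tri(*obs):
    A=np.zeros((3,3)); b=np.zeros(3); L=[ray(f,uv) for f,uv in obs]
    for o,d in L:
        P=np.eye(3)-np.outer(d,d); A+=P; b+=P@o
    p=np.linalg.solve(A,b); return p,[float(np.linalg.norm(np.cross(p-o,d))) for o,d in L]
def proj(f,P):
    K,D,T=cam(f); return cv2.projectPoints(np.array(P,float).reshape(-1,1,3),cv2.Rodrigues(T[:3,:3])[0],T[:3,3],K,D)[0].reshape(-1,2)
E
python3 -c "
from h import *
for n in ('scene','top'): grab(n,n+'0')
print(robot.read_state())
for n in ('scene0','top0'):
  K,D,T=cam(n);print(-T[:3,:3].T@T[:3,3],T[:3,:3].round(2).tolist())"
```

```text
{'time_s': 0.1, 'joint_positions': array([ 1.29798826e+00,  2.38707832e-01, -1.41746501e-02,  1.31918744e+00,
        7.10947159e-06,  1.57081733e+00]), 'qd': array([ 9.46461228e-05, -1.11894034e-03,  2.53442578e-03,  8.33837347e-04,
        1.52178830e-05, -7.10732197e-04]), 'tau': array([ 2.69305174e-04, -5.39721143e+01,  3.46999133e+01,  1.34408576e-02,
        5.69389852e-05, -8.48411048e-06]), 'ee_pos': array([141.3559359 , 505.24082009, 241.7468643 ]), 'tool_rot': array([-9.01074310e-05,  1.35991815e-01,  9.90709756e-01, -6.30397877e-04]), 'force': array([-0.16473763, -0.22821044,  0.37830901]), 'ft_torque': array([-0.03090023,  0.03331032,  0.03990891]), 'gripper_force': 0.0, 'opening': 85.39740822325143}
[1428.7039446   563.82896224  874.78342038] [[-0.45, 0.89, -0.02], [0.55, 0.26, -0.79], [-0.7, -0.37, -0.61]]
[ 321.17828805  109.78087249 1482.43085856] [[0.01, -1.0, 0.02], [-0.99, -0.01, -0.13], [0.14, -0.02, -0.99]]
```

View pics/top0.png

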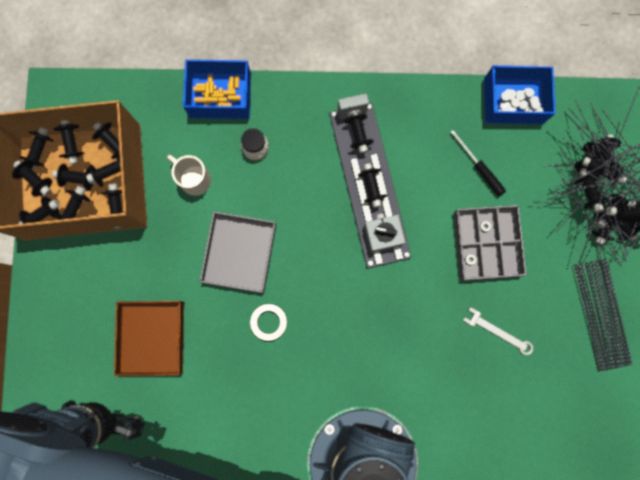

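View pics/scene0.png

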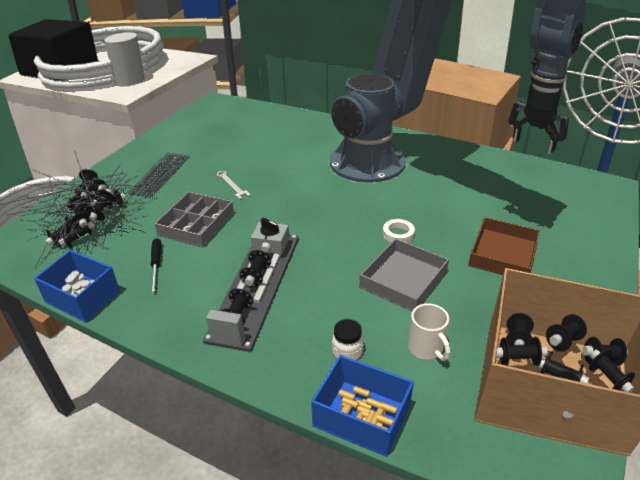

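The top view shows the fixture from (350,105) at the post to (390,260) at the tailstock end. The stray hub is near (372,187), the tailstock near (384,232) and the grey undivided tray near (238,252). In the scene view the hub is at (257,265) and the tray at (404,272). Next I'll enlarge the fixture in both.

```bash
python3 -c "
from h import *
a=cv2.imread('pics/top0.png')[85:275,320:420];b=cv2.imread('pics/scene0.png')[210:350,200:305]
a=cv2.resize(a,None,fx=3,fy=3,interpolation=2);b=cv2.resize(b,None,fx=4,fy=4,interpolation=2)
o=np.zeros((570,725,3),np.uint8);o[:570,:300]=a;o[:560,305:725]=b
cv2.imwrite('pics/c1.png',o)"
```

```text
(no output)
```

View pics/c1.png

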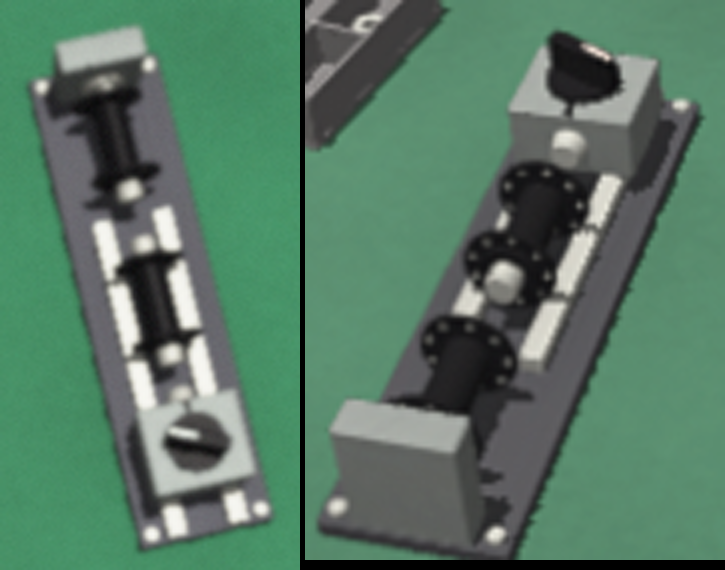

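The crop shows, in top-crop pixels, bed corners (33,85), (155,66), (270,520) and (143,548). The stray hub's axle runs from (143,243) to (170,352). The knob centre is at (197,441) with its white line at (183,434), pointing to image left (+y).

```bash
cat > m.py <<'E'
from h import *
t=lambda x,y:('top0',(320+x/3,85+y/3)); s=lambda x,y:('scene0',(200+(x-305)/4,210+y/4))
C=[onz(*t(*p),12)[:2] for p in [(33,85),(155,66),(270,520),(143,548)]]
print('bed top',np.round(C,1).tolist())
C2=[onz(*s(*p),12)[:2] for p in [(320,527),(508,556),(699,106)]]; print('bed scene',np.round(C2,1).tolist())
m=(C[0]+C[1])/2; n=(C[3]+C[2])/2; ax=m-n; print('len',np.linalg.norm(ax),'w',np.linalg.norm(C[0]-C[1]),np.linalg.norm(C[2]-C[3]))
yaw=np.arctan2(ax[1],ax[0]); c=np.mean(C,0); print('centre',c,'yaw',np.degrees(yaw))
print('hub +x end top',tri(t(143,243),s(505,283)))
print('knob centre top',tri(t(197,438),s(585,68)))
print('tail nose',tri(t(180,392),s(568,148)))
TT=[(t(137,407),s(661,60)),(t(238,390),s(510,108)) ]
print('tail top (z70)',[onz(*t(*p),70)[:2].round(1).tolist() for p in [(137,407),(238,390),(256,475),(155,497)]])
print('tail scene',[onz(*s(*p),70)[:2].round(1).tolist() for p in [(510,108),(633,122),(661,60)]])
print('tray top',[onz('top0',p,42)[:2].round(1).tolist() for p in [(214,213),(274,221),(266,294),(201,285)]])
print('tray scene',[onz('scene0',p,42)[:2].round(1).tolist() for p in [(399,241),(447,268),(407,304),(361,274)]])
print('tray tri',tri(('top0',(214,213)),('scene0',(407,304)))[0])
E
python3 m.py
```

```text
bed top [[837.8, 83.0], [856.1, -18.0], [479.0, -111.2], [455.1, -9.3]]
bed scene [[869.9, -13.6], [841.7, 88.2], [457.7, -5.2]]
len 391.04060584201926 w 102.65986311712616 104.67442316851188
centre [657.02308284 -13.90071061] yaw 13.716619948097637
hub +x end top (array([694.60952976,  -4.06026473,  49.18691767]), [1.619970507978204, 1.6199705079782165])
knob centre top (array([533.23763816, -43.46957872,  82.2655364 ]), [1.4980692534886924, 1.4980692534885844])
tail nose (array([574.39937527, -33.67215513,  51.4376484 ]), [1.3020599467720062, 1.3020599467719645])
tail top (z70) [[559.4, 0.4], [574.0, -78.1], [507.6, -91.8], [489.4, -13.7]]
tail scene [[574.7, -72.3], [554.3, 4.0], [491.1, -11.7]]
tray top [[577.1, 357.6], [560.1, 215.3], [387.7, 229.8], [406.5, 381.6]]
tray scene [[400.1, 252.9], [449.5, 392.3], [604.1, 346.1], [555.8, 215.4]]
tray tri [583.36923538 350.90355164  25.593719  ]
```

```bash
cat >> h.py <<'E'
from scipy.spatial.transform import Rotation as R
def go(x,y,z,yaw):
    "tool-frame shift (m) and turn (rad); yaw = world angle of tool y, deg, tool down"
    s=robot.read_state(); w,a,b,c=s['tool_rot']; Q=R.from_quat([a,b,c,w]); p=np.array(s['ee_pos'])
    r=np.radians(yaw); ty=np.array([-0,0,0])+[np.cos(r),np.sin(r),0]; tz=np.array([0,0,-1.]); G=R.from_matrix(np.c_[np.cross(ty,tz),ty,tz])
    print('at',p.round(1),'yaw',np.degrees(np.arctan2(*Q.as_matrix()[[1,0],1])).round(2),'t',s['time_s'])
    print('shift',(Q.inv().apply(np.array([x,y,z])-p)/1000).round(4).tolist(),'turn',(Q.inv()*G).as_rotvec().round(4).tolist())
E
python3 -c "
from h import *
go(640,-17,230,103.8)"
```

```text
at [141.4 505.2 241.7] yaw 74.37 t 0.1
shift [-0.6209, -0.3685, 0.0122] turn [-0.0012, -0.0003, -0.5137]
```

```bash
python3 -m pendant '[[[-0.621,-0.3685,0.012],[0,0,-0.514],0.085],[[-0.621,-0.3685,0.012],[0,0,-0.514],0.085],[[-0.621,-0.3685,0.012],[0,0,-0.514],0.085],[[-0.621,-0.3685,0.012],[0,0,-0.514],0.085],[[-0.621,-0.3685,0.012],[0,0,-0.514],0.085],[[-0.621,-0.3685,0.012],[0,0,-0.514],0.085],[[-0.621,-0.3685,0.012],[0,0,-0.514],0.085],[[-0.621,-0.3685,0.012],[0,0,-0.514],0.085],[[-0.621,-0.3685,0.012],[0,0,-0.514],0.085],[[-0.621,-0.3685,0.012],[0,0,-0.514],0.085]]'; python3 -c "
from h import *
go(640,-17,230,103.8)"
```

```text
time_s: 1.35
ee_pos: [563.2, 63.6, 231.9]
tool_rot: [-0.0, -0.12, 0.993, 0.0]
force: [0.7, 0.5, 0.7]
opening: 84.9
gripper_force: 0.0
at [563.2  63.6 231.9] yaw 103.81 t 1.35
shift [-0.0554, -0.0966, 0.0019] turn [0.0001, -0.0003, 0.0002]
```

```bash
python3 -m pendant '[[[-0.03,-0.055,0],[0,0,0],0.085],[[-0.047,-0.085,0],[0,0,0],0.085],[[-0.047,-0.085,0],[0,0,0],0.085],[[-0.047,-0.085,0],[0,0,0],0.085],[[-0.047,-0.085,0],[0,0,0],0.085]]'; python3 -c "
from h import *
go(640,-17,230,103.8); grab('wrist','w1')
K,D,T=cam('w1'); print(-T[:3,:3].T@T[:3,3])"
```

```text
time_s: 1.98
ee_pos: [627.3, -4.9, 232.4]
tool_rot: [-0.0, -0.121, 0.993, 0.0]
force: [-0.2, 0.3, 0.4]
opening: 84.7
gripper_force: 0.0
at [627.3  -4.9 232.4] yaw 103.89 t 1.975
shift [-0.0094, -0.0148, 0.0024] turn [0.0001, -0.0002, 0.0016]
[559.08883037 -21.26619909 365.01598691]
```

View pics/w1.png

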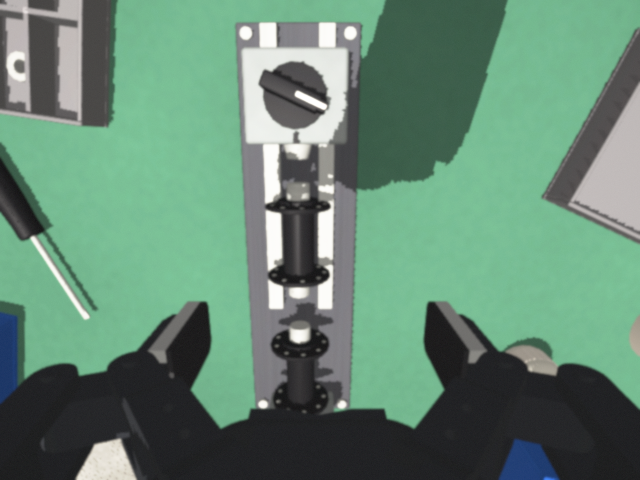

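The wrist view shows the stray hub's flanges at (297.5,206) and (298.5,275), its barrel centre at (299,240), the knob disc at (296,95) and the bed corners at (237,24), (360,24), (257,410) and (348,410).

```bash
cat > m2.py <<'E'
from h import *
f='w1'
a=onz(f,(297.5,206),46.7);b=onz(f,(298.5,275),46.7);print('flanges',a,b,np.linalg.norm(a-b),'yaw',np.degrees(np.arctan2(b[1]-a[1],b[0]-a[0])),'mid',(a+b)/2)
L=[onz(f,p,12) for p in[(237,24),(360,24)]];print('near corners',L,np.linalg.norm(L[0]-L[1]))
m=(L[0]+L[1])/2; print('near mid',m)
k=onz(f,(296,95),76);print('knob',k)
print('tail front edge',onz(f,(242.5,143),70),onz(f,(347,143),70))
d=np.array([k[0]-0,k[1]]); 
s=lambda x,y:('scene0',(200+(x-305)/4,210+y/4)); t=lambda x,y:('top0',(320+x/3,85+y/3))
print('hub +x axle end (3 views)',tri(('w1',(299,294)),s(505,283),t(143,243)))
print('knob disc/bar pointer end',tri(('w1',(325,105)),('top0',(320+168/3,85+432/3)))[0])
print('nose end',tri(('w1',(298,158)),s(568,148),t(180,392)))
print('tail corner',tri(('w1',(347,144)),s(633,122),t(137,407)),tri(('w1',(242.5,144)),s(510,108),t(238,390)))
print('tray',onz(f,(545,197),42), tri(('w1',(545,197)),('top0',(266,294))))
E
python3 m2.py
```

```text
flanges [618.62970141 -24.19400183  46.7       ] [681.65382172  -8.58382066  46.7       ] 64.92855687093699 yaw 13.911382719160173 mid [650.14176157 -16.38891124  46.7       ]
near corners [array([ 481.64787976, -112.08441584,   12.        ]), array([456.11027025,  -8.30725457,  12.        ])] 106.87314303252971
near mid [468.87907501 -60.1958352   12.        ]
knob [532.20216736 -43.96333429  76.        ]
tail front edge [575.99936669 -77.11867645  70.        ] [556.4014379    2.25726774  70.        ]
hub +x axle end (3 views) (array([696.0381105 ,  -3.67669013,  51.06174411]), [2.0926602205953277, 2.318555237942009, 1.988875568628011])
knob disc/bar pointer end [535.80675647 -21.1940259   97.78761176]
nose end (array([575.89978817, -33.13591816,  52.43736932]), [1.9708914888809932, 1.6939749430781912, 1.9150409532919965])
tail corner (array([557.44266337,   2.71692803,  72.09910118]), [0.5208869557520188, 2.8389436475122527, 2.6348160966707628]) (array([574.6684365 , -76.3114089 ,  68.90556331]), [2.2946483031578397, 3.2441679462060713, 2.0177273001513])
tray [557.48794238 189.94502635  42.        ] (array([474.7851518 , 245.96392422, -59.34967213]), [82.66946165346182, 82.6694616534619])
```

Hub centre is about (648,-16.6,47) at yaw 13.9°, and all the views agree. Going in for the grasp.

```bash
python3 -c "
from h import *
go(648,-16.6,40,103.9); print(robot.tip_reach)"
```

```text
at [627.4  -4.9 232.6] yaw 103.9 t 2.025
shift [-0.0171, -0.0163, 0.1926] turn [-0.0, 0.0001, -0.0]
11.0
```

```bash
python3 -m pendant '[[[-0.017,-0.016,0.05],[0,0,0],0.085],[[-0.017,-0.016,0.1],[0,0,0],0.085],[[-0.017,-0.016,0.14],[0,0,0],0.085],[[-0.017,-0.016,0.17],[0,0,0],0.085],[[-0.017,-0.016,0.192],[0,0,0],0.085],[[-0.017,-0.016,0.192],[0,0,0],0.085],[[-0.017,-0.016,0.192],[0,0,0],0.085]]'; python3 -c "
from h import *
go(648,-16.6,40,103.9)"
```

```text
time_s: 2.9
ee_pos: [648.8, -16.9, 41.4]
tool_rot: [0.001, -0.121, 0.993, -0.0]
force: [0.4, 0.2, -0.3]
opening: 84.8
gripper_force: 0.0
at [648.8 -16.9  41.4] yaw 103.86 t 2.9
shift [0.0007, 0.0005, 0.0014] turn [-0.0004, 0.0013, -0.0007]
```

```bash
python3 -m pendant '[[[0,0,0],[0,0,0],0.05],[[0,0,0],[0,0,0],0.02],[[0,0,0],[0,0,0],0.02],[[0,0,0],[0,0,0],0.02],[[0,0,0],[0,0,0],0.02],[[0,0,0],[0,0,0],0.02],[[0,0,0],[0,0,0],0.02]]'
```

```text
time_s: 3.78
ee_pos: [648.6, -17.4, 40.5]
tool_rot: [0.0, -0.12, 0.993, -0.0]
force: [-0.9, 1.2, 5.0]
opening: 25.9
gripper_force: 58.8
```

```bash
python3 -m pendant '[[[0,0,-0.02],[0,0,0],0.02],[[0,0,-0.05],[0,0,0],0.02],[[0,0,-0.09],[0,0,0],0.02],[[0,0,-0.13],[0,0,0],0.02],[[0,0,-0.13],[0,0,0],0.02],[[0,0,-0.13],[0,0,0],0.02]]'; python3 -c "
from h import *
go(488,298,170,80); grab('wrist','w2');grab('scene','s2')
a=cv2.imread('pics/w2.png');b=cv2.imread('pics/s2.png')[200:340,200:460]
cv2.imwrite('pics/c2.png',np.vstack([cv2.resize(a,(400,300)),cv2.resize(b,(400,215))]))
a=cv2.imread('pics/top0.png')[200:305,190:285]; cv2.imwrite('pics/c3.png',cv2.resize(a,None,fx=5,fy=5,interpolation=2))"
```

```text
time_s: 4.53
ee_pos: [647.8, -17.5, 168.9]
tool_rot: [-0.001, -0.12, 0.993, 0.0]
force: [-0.9, -0.1, -2.8]
opening: 26.5
gripper_force: 59.4
at [647.8 -17.5 168.9] yaw 103.81 t 4.525
shift [0.0798, 0.3445, -0.0008] turn [-0.0001, -0.0018, 0.4156]
```

View pics/c2.png

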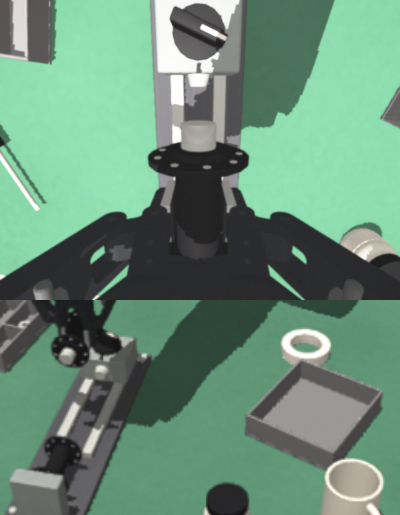

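View pics/c3.png

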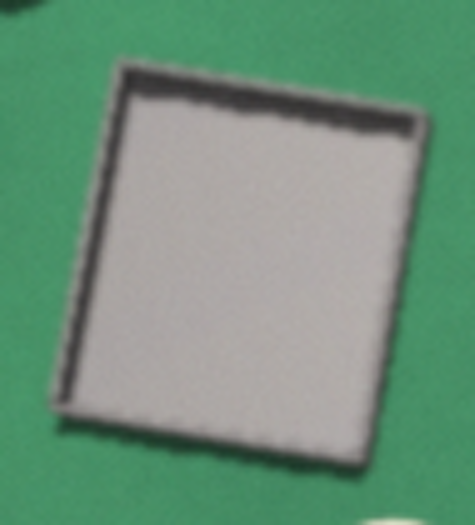

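The hub is held level and the tray rim corners are clear in the crop: (120,63), (428,108), (366,465) and (52,408), so the yaw is about -10.5°.

```bash
python3 -c "
from h import *
C=np.array([onz('top0',(190+x/5,200+y/5),42)[:2] for x,y in [(120,63),(428,108),(366,465),(52,408)]]);print(C.round(1).tolist(),C.mean(0))
# scene crop c2 lower: scale 400/260
S=np.array([onz('scene0',(200+x*.65,200+(y-300)*.65),42)[:2] for x,y in [(304,362),(382,400),(334,440),(247,412)]]);print(S.round(1).tolist(),S.mean(0))
m=C.mean(0); go(m[0],m[1],170,79.5)"
```

```text
[[578.1, 357.7], [558.7, 211.5], [389.9, 236.4], [414.4, 383.3]] [485.2795285  297.20214434]
[[398.9, 248.7], [437.5, 392.0], [555.1, 352.9], [552.4, 212.8]] [485.98585288 301.6207764 ]
at [647.5 -17.4 168.3] yaw 103.82 t 4.625
shift [0.0824, 0.3443, -0.0012] turn [-0.0, -0.0031, 0.4244]
```

```bash
python3 -m pendant '[[[0.005,0.02,0],[0,0,0.03],0.02],[[0.015,0.06,0],[0,0,0.08],0.02],[[0.027,0.11,0],[0,0,0.14],0.02],[[0.039,0.165,0],[0,0,0.2],0.02],[[0.052,0.22,0],[0,0,0.27],0.02],[[0.065,0.27,0],[0,0,0.34],0.02],[[0.075,0.31,0],[0,0,0.39],0.02],[[0.081,0.335,0],[0,0,0.42],0.02],[[0.083,0.344,0],[0,0,0.424],0.02],[[0.083,0.344,0],[0,0,0.424],0.02]]'; python3 -c "
from h import *
go(486,298,31,79.5)"
```

```text
time_s: 5.88
ee_pos: [485.2, 296.7, 169.4]
tool_rot: [-0.001, 0.091, 0.996, -0.001]
force: [0.8, 0.2, -2.7]
opening: 26.0
gripper_force: 59.4
at [485.2 296.7 169.4] yaw 79.6 t 5.875
shift [-0.0006, 0.0015, 0.1384] turn [-0.0012, -0.0009, 0.0018]
```

```bash
python3 -m pendant '[[[0,0,0.02],[0,0,0],0.02],[[0,0,0.05],[0,0,0],0.02],[[0,0,0.08],[0,0,0],0.02],[[0,0,0.105],[0,0,0],0.02],[[0,0,0.12],[0,0,0],0.02],[[0,0,0.13],[0,0,0],0.02],[[0,0,0.136],[0,0,0],0.02],[[0,0,0.139],[0,0,0],0.02],[[0,0,0.139],[0,0,0],0.02],[[0,0,0.139],[0,0,0],0.02]]'; python3 -m pendant '[[[0,0,0.002],[0,0,0],0.02],[[0,0,0.003],[0,0,0],0.02],[[0,0,0.003],[0,0,0],0.02]]'
```

```text
time_s: 7.12
ee_pos: [485.8, 297.0, 31.7]
tool_rot: [0.0, 0.091, 0.996, 0.0]
force: [0.0, -0.6, -1.7]
opening: 26.4
gripper_force: 59.4
time_s: 7.5
ee_pos: [485.5, 296.8, 28.1]
tool_rot: [-0.0, 0.091, 0.996, -0.0]
force: [0.6, 0.6, -2.0]
opening: 26.4
gripper_force: 59.4
```

```bash
python3 -m pendant '[[[0,0,0.001],[0,0,0],0.02],[[0,0,0.002],[0,0,0],0.02],[[0,0,0.002],[0,0,0],0.02]]'
```

```text
time_s: 7.88
ee_pos: [485.7, 296.8, 27.3]
tool_rot: [0.0, 0.091, 0.996, 0.0]
force: [-3.8, -0.9, 10.5]
opening: 26.1
gripper_force: 60.9
```

Contact with the floor. Release, then rise.

```bash
python3 -m pendant '[[[0,0,0],[0,0,0],0.03],[[0,0,0],[0,0,0],0.038],[[0,0,0],[0,0,0],0.046],[[0,0,0],[0,0,0],0.056],[[0,0,0],[0,0,0],0.056],[[0,0,-0.01],[0,0,0],0.056],[[0,0,-0.04],[0,0,0],0.056],[[0,0,-0.09],[0,0,0],0.056],[[0,0,-0.14],[0,0,0],0.056],[[0,0,-0.15],[0,0,0],0.03]]'; python3 -c "
from h import *
grab('scene','s3'); cv2.imwrite('pics/c4.png',cv2.resize(cv2.imread('pics/s3.png')[220:320,340:460],None,fx=3,fy=3))
go(440,-65,190,13.9)"
```

```text
time_s: 9.12
ee_pos: [487.1, 297.7, 180.5]
tool_rot: [0.003, 0.091, 0.996, 0.002]
force: [0.1, 1.0, -1.0]
opening: 39.2
gripper_force: 0.0
at [486.8 297.5 179.8] yaw 79.53 t 9.175
shift [-0.0199, -0.3649, -0.0113] turn [0.0053, 0.0015, 1.1454]
```

View pics/c4.png

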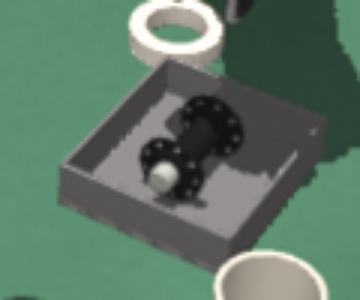

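The hub lies flat in the tray. Next the tailstock.

```bash
python3 -c "
from h import *
go(458,-62.5,160,103.9)"
```

```text
at [486.8 297.5 179.8] yaw 79.53 t 9.175
shift [-0.0371, -0.3593, 0.0188] turn [0.0025, 0.0046, -0.4254]
```

```bash
python3 -m pendant '[[[-0.005,-0.04,0],[0,0,-0.05],0],[[-0.01,-0.09,0],[0,0,-0.1],0],[[-0.015,-0.15,0],[0,0,-0.18],0],[[-0.02,-0.21,0],[0,0,-0.25],0],[[-0.03,-0.27,0.01],[0,0,-0.35],0],[[-0.035,-0.32,0.018],[0,0,-0.4],0],[[-0.037,-0.35,0.018],[0,0,-0.4254],0],[[-0.037,-0.359,0.018],[0,0,-0.4254],0],[[-0.037,-0.359,0.018],[0,0,-0.4254],0],[[-0.037,-0.359,0.018],[0,0,-0.4254],0]]'; python3 -c "
from h import *
go(458,-62.5,55,103.9)"
```

```text
time_s: 10.42
ee_pos: [456.8, -62.0, 158.0]
tool_rot: [-0.0, -0.121, 0.993, 0.0]
force: [-0.4, -0.4, 0.1]
opening: -0.1
gripper_force: 0.0
at [456.8 -62.  158. ] yaw 103.94 t 10.425
shift [-0.0011, -0.0008, 0.103] turn [0.0003, -0.0002, 0.0008]
```

```bash
python3 -m pendant '[[[0,0,0.03],[0,0,0],0],[[0,0,0.07],[0,0,0],0],[[0,0,0.1],[0,0,0],0],[[0,0,0.103],[0,0,0],0],[[-0.01,0,0.103],[0,0,0],0],[[-0.02,0,0.103],[0,0,0],0],[[-0.027,0,0.103],[0,0,0],0],[[-0.034,0,0.103],[0,0,0],0],[[-0.041,0,0.103],[0,0,0],0],[[-0.041,0,0.103],[0,0,0],0]]'
```

```text
time_s: 11.68
ee_pos: [497.1, -52.9, 55.2]
tool_rot: [0.0, -0.121, 0.993, 0.0]
force: [0.4, -0.1, 0.1]
opening: -0.2
gripper_force: 0.0
```

```bash
python3 -m pendant '[[[-0.01,0,0],[0,0,0],0],[[-0.02,0,0],[0,0,0],0],[[-0.03,0,0],[0,0,0],0],[[-0.042,0,0],[0,0,0],0],[[-0.054,0,0],[0,0,0],0],[[-0.066,0,0],[0,0,0],0],[[-0.078,0,0],[0,0,0],0],[[-0.09,0,0],[0,0,0],0],[[-0.1,0,0],[0,0,0],0],[[-0.11,0,0],[0,0,0],0]]'
```

```text
time_s: 12.92
ee_pos: [603.8, -26.6, 55.1]
tool_rot: [-0.0, -0.121, 0.993, -0.0]
force: [-4.0, -2.0, -1.6]
opening: -0.4
gripper_force: 2.3
```

```bash
python3 -m pendant '[[[-0.008,0,0],[0,0,0],0],[[-0.016,0,0],[0,0,0],0],[[-0.022,0,0],[0,0,0],0],[[-0.026,0,0],[0,0,0],0]]'; python3 -m pendant '[[[-0.003,0,0],[0,0,0],0],[[-0.006,0,0],[0,0,0],0]]'
```

```text
time_s: 13.42
ee_pos: [628.8, -20.4, 55.1]
tool_rot: [-0.0, -0.121, 0.993, -0.0]
force: [-4.2, -2.3, -2.2]
opening: -0.0
gripper_force: 2.1
time_s: 13.68
ee_pos: [634.4, -19.0, 55.2]
tool_rot: [-0.0, -0.121, 0.993, -0.0]
force: [-3.4, -3.1, -2.7]
opening: -0.1
gripper_force: 2.1
```

```bash
python3 -m pendant '[[[-0.002,0,0],[0,0,0],0],[[-0.004,0,0],[0,0,0],0]]'
```

```text
time_s: 13.92
ee_pos: [638.3, -18.0, 55.2]
tool_rot: [-0.0, -0.121, 0.993, -0.0]
force: [-3.8, -3.1, -2.5]
opening: 0.1
gripper_force: 2.1
```

```bash
python3 -m pendant '[[[-0.002,0,0],[0,0,0],0],[[-0.004,0,0],[0,0,0],0]]';python3 -m pendant '[[[-0.002,0,0],[0,0,0],0],[[-0.004,0,0],[0,0,0],0]]'
```

```text
time_s: 14.18
ee_pos: [641.3, -17.3, 55.2]
tool_rot: [-0.001, -0.121, 0.993, -0.0]
force: [-11.5, -6.0, 3.8]
opening: 0.0
gripper_force: 6.3
time_s: 14.42
ee_pos: [641.4, -17.2, 55.2]
tool_rot: [-0.004, -0.121, 0.993, -0.001]
force: [-27.7, -9.3, 16.0]
opening: 0.3
gripper_force: 14.4
```

Hard stop reached, so the tailstock is home. I'll back off, rise and look at the knob.

```bash
python3 -m pendant '[[[0.01,0,0],[0,0,0],0],[[0.04,0,0],[0,0,0],0],[[0.045,0,-0.03],[0,0,0],0],[[0.045,0,-0.09],[0,0,0],0.03],[[0.02,0,-0.14],[0,0,0],0.06],[[-0.01,0,-0.16],[0,0,0],0.06],[[-0.01,0,-0.16],[0,0,0],0.05],[[-0.01,0,-0.16],[0,0,0],0.05],[[-0.01,0,-0.16],[0,0,0],0.05]]'; python3 -c "
from h import *
go(686,-6,84,103.9);grab('wrist','w4');grab('top','t4');grab('scene','s4')
cv2.imwrite('pics/c5.png',np.hstack([cv2.imread('pics/w4.png')[0:400,150:450],cv2.resize(cv2.imread('pics/s4.png')[230:330,200:300],(400,400),interpolation=2)]))"
```

```text
time_s: 15.55
ee_pos: [654.9, -13.7, 214.5]
tool_rot: [-0.001, -0.121, 0.993, 0.0]
force: [-0.6, 0.3, 1.1]
opening: 50.3
gripper_force: 0.0
at [654.9 -13.7 214.5] yaw 103.9 t 15.55
shift [-0.0322, -0.0001, 0.1304] turn [0.0004, -0.0012, -0.0]
```

View pics/c5.png

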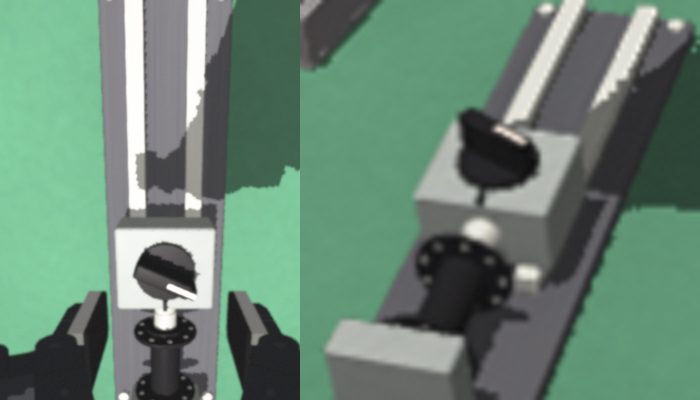

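The crop shows the nose against the held hub. The knob disc is centred at w4 pixel (315.5,271) and the white line runs (317,287) to (346,298), so the pointer sits roughly 20 to 25° past +y.

```bash
python3 -c "
from h import *
f='w4'
a=onz(f,(317,287),99);b=onz(f,(346,298),99);print('line',a,b,np.linalg.norm(a-b),'ang',np.degrees(np.arctan2(b[1]-a[1],b[0]-a[0])))
c=onz(f,(315.5,271),76);print('disc',c)
s=lambda x,y:('scene0',(200+(x-300)/4,230+y/4))
q0=s(492,124);q1=s(524,142)
A=tri((f,(317,287)),q0);B=tri((f,(346,298)),q1);print(A,B)
d=B[0]-A[0];print('ang tri',np.degrees(np.arctan2(d[1],d[0])))
print('tail corners',[onz(f,p,70)[:2].round(1).tolist() for p in[(264,309),(363,307)]])
# bar side points top: opposite end
print('bar other end',onz(f,(289,258),99))
"
```

```text
line [687.87718114  -4.87163645  99.        ] [691.23255632  18.05501312  99.        ] 23.170882653783394 ang 81.67372396809084
disc [684.31548588  -6.96593561  76.        ]
(array([686.89372792,  -5.53325559, 102.01127382]), [0.4271666361915027, 0.4271666361916018]) (array([690.78574001,  17.6680124 , 100.28916651]), [0.16670356656384072, 0.16670356656378765])
ang tri 80.47729705834956
tail corners [[729.6, -40.1], [707.9, 39.6]]
bar other end [671.00734095 -29.70018564  99.        ]
```

```bash
python3 -c "
from h import *
go(686,-7.6,130,169)"
```

```text
at [655.2 -13.8 214.9] yaw 103.89 t 15.7
shift [-0.0315, -0.0014, 0.0848] turn [0.0005, -0.0006, -1.1364]
```

```bash
python3 -m pendant '[[[-0.01,0,0.01],[0,0,-0.15],0.05],[[-0.02,0,0.02],[0,0,-0.32],0.05],[[-0.0315,-0.0014,0.03],[0,0,-0.49],0.05],[[-0.0315,-0.0014,0.04],[0,0,-0.66],0.05],[[-0.0315,-0.0014,0.05],[0,0,-0.82],0.05],[[-0.0315,-0.0014,0.07],[0,0,-0.98],0.05],[[-0.0315,-0.0014,0.085],[0,0,-1.1],0.05],[[-0.0315,-0.0014,0.085],[0,0,-1.136],0.05],[[-0.0315,-0.0014,0.085],[0,0,-1.136],0.05],[[-0.0315,-0.0014,0.085],[0,0,-1.136],0.05]]'; python3 -c "
from h import *
go(686,-7.6,90,169)"
```

```text
time_s: 16.95
ee_pos: [687.0, -7.5, 131.1]
tool_rot: [0.0, -0.635, 0.772, -0.0]
force: [0.6, 0.8, 1.0]
opening: 49.8
gripper_force: 0.0
at [687.   -7.5 131.1] yaw 168.9 t 16.95
shift [0.0003, 0.001, 0.0411] turn [-0.0013, 0.0001, -0.0018]
```

```bash
python3 -m pendant '[[[0,0.001,0.015],[0,0,0],0.05],[[0,0.001,0.03],[0,0,0],0.05],[[0,0.001,0.041],[0,0,0],0.05],[[0,0.001,0.041],[0,0,0],0.05],[[0,0.001,0.041],[0,0,0],0.03],[[0,0.001,0.041],[0,0,0],0.02],[[0,0.001,0.041],[0,0,0],0.016]]'; python3 -m pendant '[[[0,0,0],[0,0,0],0.014],[[0,0,0],[0,0,0],0.008],[[0,0,0],[0,0,0],0.008],[[0,0,0],[0,0,0],0.008]]'
```

```text
time_s: 17.82
ee_pos: [685.9, -7.3, 89.7]
tool_rot: [0.0, -0.636, 0.772, -0.0]
force: [0.3, 0.4, 0.8]
opening: 16.4
gripper_force: 0.0
time_s: 18.32
ee_pos: [685.9, -7.5, 89.6]
tool_rot: [0.0, -0.636, 0.772, -0.0]
force: [0.2, -1.2, 5.0]
opening: 10.5
gripper_force: 60.4
```

Bar gripped. Now the clockwise turn of about 65°.

```bash
python3 -m pendant '[[[0,0,0],[0,0,0.1],0.008],[[0,0,0],[0,0,0.25],0.008],[[0,0,0],[0,0,0.4],0.008],[[0,0,0],[0,0,0.55],0.008],[[0,0,0],[0,0,0.7],0.008],[[0,0,0],[0,0,0.85],0.008],[[0,0,0],[0,0,1.0],0.008],[[0,0,0],[0,0,1.1],0.008],[[0,0,0],[0,0,1.138],0.008],[[0,0,0],[0,0,1.138],0.008]]';  python3 -c "
from h import *
go(686,-7.6,90,103.9)"
```

```text
time_s: 19.58
ee_pos: [686.3, -7.7, 89.6]
tool_rot: [0.001, -0.12, 0.993, -0.0]
force: [1.9, -3.6, 4.7]
opening: 10.8
gripper_force: 60.4
at [686.3  -7.7  89.6] yaw 103.78 t 19.575
shift [0.0002, 0.0002, -0.0004] turn [-0.0011, 0.0012, -0.0021]
```

Release, rise and back off for a look.

```bash
python3 -m pendant '[[[0,0,0],[0,0,0],0.015],[[0,0,0],[0,0,0],0.022],[[0,0,0],[0,0,0],0.03],[[0,0,0],[0,0,0],0.04],[[0,0,-0.02],[0,0,0],0.04],[[0,0,-0.06],[0,0,0],0.04],[[0.02,0,-0.11],[0,0,0],0.05],[[0.03,0,-0.125],[0,0,0],0.05],[[0.03,0,-0.125],[0,0,0],0.05],[[0.03,0,-0.125],[0,0,0],0.05]]';  python3 -c "
from h import *
grab('wrist','w5');grab('scene','s5')
cv2.imwrite('pics/c6.png',np.hstack([cv2.resize(cv2.imread('pics/w5.png')[200:400,240:390],(450,600),interpolation=2),cv2.resize(cv2.imread('pics/s5.png')[230:330,200:258],(348,600),interpolation=2)]))"
```

```text
time_s: 20.82
ee_pos: [656.2, -14.3, 212.7]
tool_rot: [-0.001, -0.12, 0.993, 0.0]
force: [1.0, 0.5, -0.6]
opening: 50.0
gripper_force: 0.0
```

View pics/c6.png

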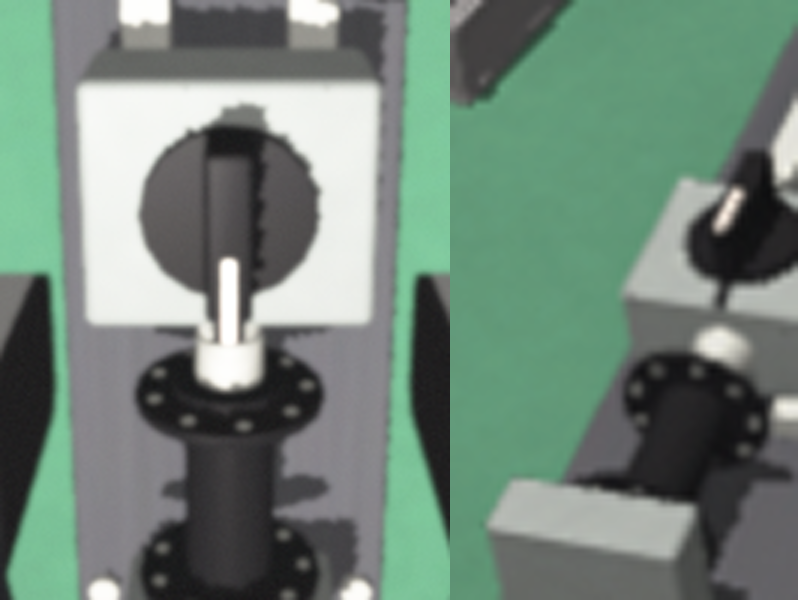

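The crop shows the pointer (white line at x=228) in line with the axis and the nose at the held hub. I'll check numerically that the tailstock didn't slip back.

```bash
python3 -c "
from h import *
for f,ps in (('w4',[(264,309),(363,307)]),('w5',[(269.3,308.3),(363.7,307.7)])):
  m=np.mean([onz(f,p,70)[:2] for p in ps],0);print(m,m@[.971,.24])
a=cv2.imread('pics/s4.png',0);b=cv2.imread('pics/s5.png',0)
t=a[268:296,228:252]
r=cv2.matchTemplate(cv2.resize(b[262:302,222:258],None,fx=8,fy=8,interpolation=2),cv2.resize(t,None,fx=8,fy=8,interpolation=2),5)
_,v,_,l=cv2.minMaxLoc(r);print(v,np.array(l)/8-6)
print('px per mm', proj('scene0',[[718.7,-.2,60]])-proj('scene0',[[709,-2.6,60]]),'per 10mm')
x=onz('w5',(240+229/3,200+262/3),99);y=onz('w5',(240+228/3,200+340/3),99);d=y-x;print(np.degrees(np.arctan2(d[1],d[0])))"
```

```text
[ 7.18735000e+02 -2.42241924e-01] 697.8335473947532
[718.54316411   1.20772767] 697.9952669906856
0.992391049861908 [0. 0.]
px per mm [[-1.4269443   2.92304132]] per 10mm
13.114533967336525
```

The tailstock hasn't moved and the pointer reads 13.1° against the 13.9° axis, so I'm handing in.

```bash
python3 -c "
from h import *
print(robot.job_done())"
```

```text
the job is handed in; nothing more can be done
None
```

The job is handed in, with no verdict shown: the stray hub lies in the undivided tray, the tailstock is home against the held hub, and the lock pointer measured about 1° off the index ridge.

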